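# Hold a wear pad flush on a tilted angle plate

## Task

Take the T-shaped wear pad by its upright web out of the pocket tray, tilt it to match the slope of the angle plate and lay its flat foot on the sloping face, inside the scribed rectangle with its long side running straight up the slope. Press it gently and finish while still gripping it and holding it pressed flush against the face, without letting go; do not shift the angle plate's tilt, and leave the other things where they are.

Things in the scene. Friction and masses are not known exactly. Their poses are not given: they have to be found in the camera images.
- pad_mid (a point): Centre of the plain aluminium wear pad, an upside-down T 47 mm high: flat foot 60 (x) x 40 (y) x 6 mm, on it an upright web 44 (x) x 10 (y) mm, 41 mm tall. Point lies 23.5 mm above the underside. Grip across the web (along y). x along web and long side, z up out of the foot. Mass 0.07 to 0.15 kg. Starts foot down in a tray pocket, x within 0.1 rad of the tray's x.
- pad_foot (a point): Centre of the underside of the wear pad's foot, the flat surface that is to lie flush; axes as pad_mid, 23.5 mm straight below it.
- face_mid (a point): Centre of the angle plate's sloping face, tilted 0.30 to 0.62 rad, differing each time. z outward normal, x straight up the slope, y level. The low edge is toward the robot (within 0.35 rad). The face is a spring-backed steel plate 108 (x) x 92 (y) mm that gives straight inwards, 3.5 N per mm, up to 7 mm. A scribed dark rectangle on it, 84 (x) x 64 (y) mm inside, is centred here.
- leaf_top (a point): Middle of the upper edge of the hinged leaf that carries the spring-backed face, 60 mm up the slope from face_mid and 26 mm below the face's plane; axes as face_mid. Friction locks the leaf: it stays put under a gentle push (below 25 N) and slips under about 60 N.
- tilt_base: Dark steel base of the angle plate, fixed, 150 x 130 mm; origin at the centre of its underside. Slotted arcs stand beside the leaf, 54 to 61 mm either side of the centre line, up to 15 mm above the face.
- tray: Fixed wooden pocket tray, 84 (x) x 206 (y) x 14 mm high, walls and floor 5 mm thick, with three pockets side by side along y, 67 mm apart, each about 74 x 62 mm and open at the top; origin at the centre of its underside.
- nut: Large steel hex nut, 32 x 34 x 16 mm, lying in another pocket; origin at the centre of its underside. To be left alone.
- bearing: Sealed steel ball bearing, a disc 52 mm across and 18 mm high, lying in another pocket; origin at the centre of its underside. To be left alone.
- tape_roll: Roll of black tape, 53 mm across and 19 mm high, lying on the bench to the right of the angle plate; origin at the centre of its underside. To be left alone.
There are look-alikes about, which are no part of the job. Of the things shaped like the part that bears pad_mid, the aluminium one is meant.

How it is judged:
By the outcome, as a careful person would: the job done as asked, in the order asked, and still so for the second after the job is handed in, while the arm keeps its last pose, push and grip.
It also fails if it takes over 32 s, if anything falls off the work surface, if the arm or the gripper's body presses on something with over 40 N, if the wrist force passes 120 N, or if a joint passes its speed limit or range.

## Robot

A 7-joint arm with a two-finger parallel gripper is mounted at the origin on a cart in front of the work surface, level with it; the furniture and walls round the work are solid. World frame = base frame: x ahead of the robot, y to its left, z up, the work surface at z = 0. Lengths are in m, angles in rad, forces in N, time in s.
With the tool pointing down it reaches from about 0.4 to 0.85 m from the base axis. Payload 10.4 kg.
Tool frame: the origin (TCP) lies between the finger pads; the fingertips stand 19 mm ahead of it and the grasp point (between the pads) is the TCP; z points along the fingers, y is the direction in which the jaws open and shut (so a half turn about z gives the same grasp; the last joint's range is limited). The gripper opens to 85 mm and grips with 20 to 120 N. Pads are 22 mm wide; open, the fingers measure 114 mm over their backs; the gripper's body (76 mm by 85 mm) begins 54 mm behind the grasp point. The pads swing forward as they close: fully open they stand 13 mm farther back than shut.
Start: joints at [1.108, 0.332, -0.065, 1.46, 0.022, 1.35, -0.088], TCP at [0.266, -0.566, 0.25] pointing down, gripper open.
Joint ranges: [-2.6, 2.6], [-0.5, 2.12], [-1.47, 1.34], [0.16, 2.42], [-1.27, 4.41], [0.06, 2.06], [-2.6, 2.6]. Speed limits (rad/s): [2.22, 2.22, 2.79, 2.79, 3.14, 3.14, 3.14].

## Interface

Orientations are given as a unit quaternion [x, y, z, w].
In Python, from workcell import manip gives the robot as it stands.
- The arm moves only by the shell command python3 -m jog 'ROWS' [FORCE]. ROWS is JSON, a list of rows, each an object with "offset": the shift along the tool's x, y, z as a fraction of full scale, a list of three; "rotation": the turn, a rotation vector about the tool's x, y, z as a fraction of full scale, a list of three; "fingers": the opening, from -1 (shut) to 1 (fully open), so that 0 is half open. A call has 1 to 8 rows; each row shifts and turns the commanded pose from where the row before left it, along the tool's axes as they then stand; what a row does not reach is not made up. Full scale, the value 1, is 0.15 m for a shift and 2 rad for a turn. A row lasts 1/8 s, in which the tool goes at most 62.5 mm and 10.7 degrees, less where a joint would pass 70% of its speed; a pose out of reach is approached as far as the arm can. A call with a number of a shift or a turn outside -1 to 1 is refused whole. A call with a gripper value outside its range is refused whole. The fingers move at their own pace and stop on an object; FORCE is the grip in N (left out, the last holds). Time passes only in rows, so rows that do not move let the fingers close. It gives the time, the measured TCP pose, the force and the opening at its end, in the units of the state.
- manip.get_obs(): the state, without advancing time (a new reading comes with each control period).
- manip.camera(name): name is "side" or "top" or "wrist"; returns the picture (384x512x3 uint8, red, green, blue); there is no depth.
- manip.camera_info(name): a dict with "mtx" (3x3 intrinsics, pixels), "xyz" and "rotation" of the camera in the world. Camera axes: x right, y down, z forward; pixel columns grow to the right and rows downward; lengths in m; the calibration is good to about 2 mm. The wrist camera is an equidistant fisheye: a pixel r from the principal point sees the ray r / f radians off the axis. A picture is of the moment at which its call begins: read the wrist's pose just before it. camera_info takes no time and is no camera call; for the wrist camera it gives the pose at the moment of the call.
- manip.hand_in(): hands the job in, once; it reports no verdict.
Trained networks look in the newest picture that a camera, given by its name, has taken for a name from the list of things; names that differ only in an ending like _2 or _b are one class to them, and where a whole thing is asked for, a point or a joint stands for the part that bears it (a point fixed in the world has none). Each returns a list of dicts, best first, with "conf" (0 to 1); they miss things now and then, are a little off and sometimes report something else, mostly with a low value. They report only what shows in the picture. A call takes as long as a camera call. They do not tell look-alikes from the thing itself.
- manip.recognise(camera, query): "bbox" ([left, top, right, bottom] in pixels, round what is visible of it).
The state is a dict: "clock": time; "joint_pos": joint angles; "joint_velocities": joint speeds; "tau": joint torques, N m; "position": TCP position; "ee_rot": TCP orientation; "ft_force": force on the tool from outside, world axes, zero at the start; "torque": the same for the moment, N m; "grip_width": opening from 0.0 (shut) to 1.0 (fully open).
Only numpy, scipy, OpenCV 4.12 (cv2) and the standard library are available. Lean on these libraries where they do the work, as an engineer would, in place of code of your own. Each camera call takes 0.05 s, during which the arm holds its last target. There are 200 camera calls.

## Working session

There is one attempt and no reset: what is moved stays moved. The work goes in short steps, Python scripts to look and compute and a shell command to move; the robot and the scene stay as the last step left them, time stands still between calls to the robot, and variables do not carry over. Pictures are saved under pics/ and viewed, about 8 in all and at most 12, crops included, and the job is handed in when it is done.

```bash
mkdir -p pics
cat > look.py <<'E'
import cv2,numpy as np
from workcell import manip
for c in ("side","top"):
    im=manip.camera(c); cv2.imwrite(f"pics/{c}0.png",im[:,:,::-1])
    i=manip.camera_info(c); print(c,np.round(i["mtx"],1).tolist(),np.round(i["xyz"],4),np.round(i["rotation"],4).tolist())
    for q in ("pad_mid","face_mid","tilt_base","tray","nut","bearing","tape_roll"):
        print(c,q,[(np.round(d["bbox"]).astype(int).tolist(),round(d["conf"],2)) for d in manip.recognise(c,q)][:4])
o=manip.get_obs(); print(o)
a=cv2.imread("pics/side0.png");b=cv2.imread("pics/top0.png")
cv2.imwrite("pics/top0b.png",cv2.resize(b,(800,600),interpolation=cv2.INTER_CUBIC));cv2.imwrite("pics/side0b.png",cv2.resize(a,(800,600),interpolation=cv2.INTER_CUBIC))
E
python3 look.py
```

```text
side [[364.5, 0.0, 253.4], [0.0, 364.5, 196.9], [0.0, 0.0, 1.0]] [ 0.519  -0.8614  0.5379] [0.8455, -0.0003, 0.0113, -0.5338]
side pad_mid [([248, 164, 262, 182], 0.72), ([230, 174, 248, 190], 0.53), ([216, 167, 235, 176], 0.49), ([282, 174, 297, 188], 0.47)]
side face_mid [([222, 197, 259, 223], 0.85)]
side tilt_base [([210, 198, 270, 247], 0.6)]
side tray [([231, 183, 257, 202], 0.68)]
side nut [([209, 281, 237, 304], 0.69), ([236, 190, 248, 197], 0.52)]
side bearing [([232, 176, 250, 189], 0.5)]
side tape_roll [([210, 282, 237, 305], 0.97)]
top [[438.3, 0.0, 254.3], [0.0, 438.3, 194.0], [0.0, 0.0, 1.0]] [0.3152 0.119  1.3499] [-0.7028, 0.7072, -0.0547, 0.0543]
top pad_mid [([169, 234, 187, 257], 0.81), ([174, 135, 188, 154], 0.78), ([137, 216, 150, 241], 0.75), ([141, 178, 160, 199], 0.65)]
top face_mid [([267, 177, 302, 216], 0.96)]
top tilt_base [([259, 172, 312, 224], 0.67), ([203, 193, 214, 208], 0.33)]
top tray [([174, 183, 242, 216], 0.69)]
top nut [([204, 192, 215, 206], 0.51)]
top bearing [([218, 189, 236, 204], 0.47)]
top tape_roll [([362, 202, 380, 221], 0.65)]
{'clock': 0.8, 'joint_pos': array([ 1.10842462,  0.33218041, -0.06472784,  1.46007296,  0.02161379,
        1.34991539, -0.0885048 ]), 'joint_velocities': array([ 6.54453632e-05, -1.28577656e-03, -5.00338234e-04,  4.94896599e-04,
        1.80516686e-03, -4.96940407e-04,  1.16757806e-03]), 'tau': array([-3.83647484e-04, -6.25182223e+01,  4.90778347e-02, -3.91818738e+01,
        1.64925487e-02,  1.66917198e-03, -1.28277474e-06]), 'position': array([ 0.26612147, -0.56554111,  0.25036277]), 'ee_rot': array([9.75919384e-01, 2.18131503e-01, 2.08749748e-05, 5.60886702e-05]), 'ft_force': array([-1.01280735,  0.29000778,  0.05650375]), 'torque': array([-0.01006255, -0.04250333,  0.00493044]), 'grip_width': 1.0022667185311407}
```

View pics/top0b.png

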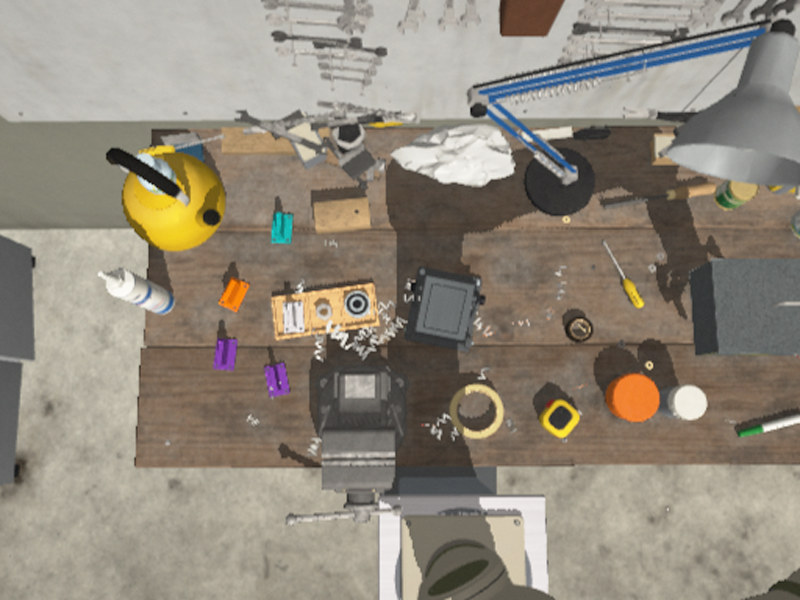

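View pics/side0b.png

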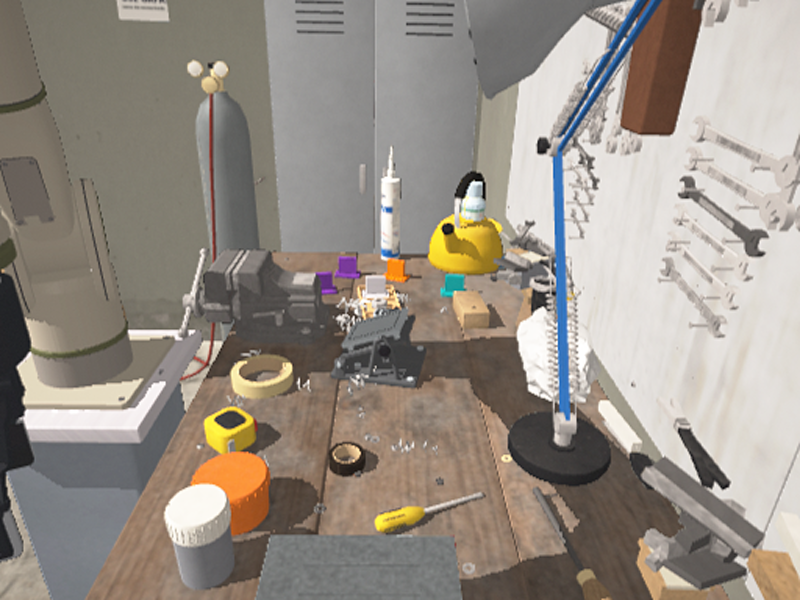

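The top view shows the aluminium pad in the left tray pocket, at about (292,318) in the 800x600 picture. The nut is at (323,311), the bearing at (357,303), and the angle plate face is centred near (447,305). The side view shows the face rising away from the robot, with the vise close by and the lamp at the rear right. The purple, orange and teal T-pads are look-alikes.

```bash
cat > h.py <<'E'
import cv2,numpy as np
from scipy.spatial.transform import Rotation as R
from workcell import manip
def rot(i):
    r=np.array(i["rotation"]); return R.from_quat(r) if r.shape==(4,) else R.from_matrix(r)
def ray(c,px,info=None):
    i=info or manip.camera_info(c); K=np.array(i["mtx"])
    v=np.array([(px[0]-K[0,2])/K[0,0],(px[1]-K[1,2])/K[1,1]])
    if c=="wrist":
        t=np.hypot(*v); d=np.array([*(np.sin(t)*v/max(t,1e-9)),np.cos(t)])
    else: d=np.array([*v,1.])
    return np.array(i["xyz"]),rot(i).apply(d/np.linalg.norm(d))
def onz(c,px,z,info=None):
    o,d=ray(c,px,info); return o+d*(z-o[2])/d[2]
def proj(c,P,info=None):
    i=info or manip.camera_info(c); K=np.array(i["mtx"])
    p=rot(i).inv().apply(np.atleast_2d(P)-np.array(i["xyz"]))
    if c=="wrist":
        n=np.hypot(p[:,0],p[:,1]); t=np.arctan2(n,p[:,2]); v=p[:,:2]*(t/np.maximum(n,1e-9))[:,None]
    else: v=p[:,:2]/p[:,2:]
    return v*[K[0,0],K[1,1]]+[K[0,2],K[1,2]]
def delta(pos,q):
    """remaining move in tool axes: offset (fraction of 0.15 m), rotvec (fraction of 2 rad)"""
    o=manip.get_obs(); A=R.from_quat(o["ee_rot"]); B=R.from_quat(q)
    return np.round(A.inv().apply(np.array(pos)-o["position"])/.15,4),np.round((A.inv()*B).as_rotvec()/2,4)
E
python3 - <<'E'
from h import *
s=.64
for n,p,z in (("pad",(292,316),.04),("tray",(325,311),.01),("nut",(323,311),.02),("bear",(357,303),.02),("face",(447,305),.06),("tape",(579,328),.015),("trayR",(376,303),.01)):
    print(n,onz("top",(p[0]*s,p[1]*s),z).round(3))
print("face/side",onz("side",(378*s,330*s),.06).round(3))
o=manip.get_obs();i=manip.camera_info("wrist")
A=R.from_quat(o["ee_rot"]);print(A.as_matrix().round(3).tolist(),np.round(i["mtx"],1).tolist(),A.inv().apply(np.array(i["xyz"])-o["position"]).round(4),(A.inv()*rot(i)).as_matrix().round(3).tolist())
E
```

```text
pad [0.495 0.321 0.04 ]
tray [0.509 0.261 0.01 ]
nut [0.507 0.264 0.02 ]
bear [0.523 0.197 0.02 ]
face [0.512 0.023 0.06 ]
tape [ 0.471 -0.238  0.015]
trayR [0.524 0.16  0.01 ]
face/side [0.507 0.048 0.06 ]
[[0.905, 0.426, 0.0], [0.426, -0.905, -0.0], [0.0, 0.0, -1.0]] [[297.3, 0.0, 257.3], [0.0, 297.3, 191.7], [0.0, 0.0, 1.0]] [ 7.830e-02 -1.000e-04 -1.234e-01] [[-0.0, -0.952, -0.308], [1.0, -0.0, -0.0], [0.0, -0.308, 0.952]]
```

```bash
python3 -m jog '[{"offset":[0.26,-0.31,-0.04],"rotation":[0,0,0.085],"fingers":1},{"offset":[0.21,-0.35,-0.04],"rotation":[0,0,0.085],"fingers":1},{"offset":[0.145,-0.38,-0.04],"rotation":[0,0,0],"fingers":1},{"offset":[0.145,-0.38,-0.04],"rotation":[0,0,0],"fingers":1},{"offset":[0.145,-0.38,-0.04],"rotation":[0,0,0],"fingers":1},{"offset":[0.145,-0.38,-0.04],"rotation":[0,0,0],"fingers":1},{"offset":[0.145,-0.38,-0.04],"rotation":[0,0,0],"fingers":1},{"offset":[0.145,-0.38,-0.04],"rotation":[0,0,0],"fingers":1}]'; python3 -c "
from h import *
print(delta([.42,.06,.3],R.from_euler('xz',[np.pi,.1]).as_quat()))"
```

```text
clock: 1.8
position: [0.3939, -0.0926, 0.2988]
ee_rot: [0.999, 0.05, 0.0, 0.0]
ft_force: [1.2, 0.4, 0.5]
grip_width: 1.0
(array([ 0.2742, -0.9948, -0.0086]), array([ 0.0005, -0.0004, -0.0001]))
```

```bash
python3 -m jog '[{"offset":[0.11,-0.35,0],"rotation":[0,0,0],"fingers":1},{"offset":[0.11,-0.35,0],"rotation":[0,0,0],"fingers":1},{"offset":[0,0,0],"rotation":[0,0,0],"fingers":1}]'
python3 - <<'E'
from h import *
import pickle
i=manip.camera_info("wrist");im=manip.camera("wrist");pickle.dump((i,im),open("w1.pkl","wb"))
cv2.imwrite("pics/w1.png",cv2.resize(im[:,:,::-1],(800,600),interpolation=cv2.INTER_CUBIC))
print(i["xyz"],manip.get_obs()["position"])
for q in("face_mid","pad_mid","tray"): print(q,[(np.round(d["bbox"]).astype(int).tolist(),round(d["conf"],2)) for d in manip.recognise("wrist",q)][:3])
E
```

```text
clock: 2.17
position: [0.4164, 0.0173, 0.2987]
ee_rot: [0.999, 0.053, 0.001, 0.0]
ft_force: [-0.3, -1.1, -0.4]
grip_width: 1.001
[0.49416019 0.02557926 0.42220916] [0.41621374 0.01476528 0.29852524]
face_mid [([202, 39, 304, 144], 0.77)]
pad_mid [([38, 150, 68, 183], 0.86), ([50, 70, 79, 110], 0.85), ([2, 115, 22, 153], 0.85)]
tray [([48, 44, 168, 118], 0.74), ([89, 74, 108, 98], 0.65)]
```

View pics/w1.png

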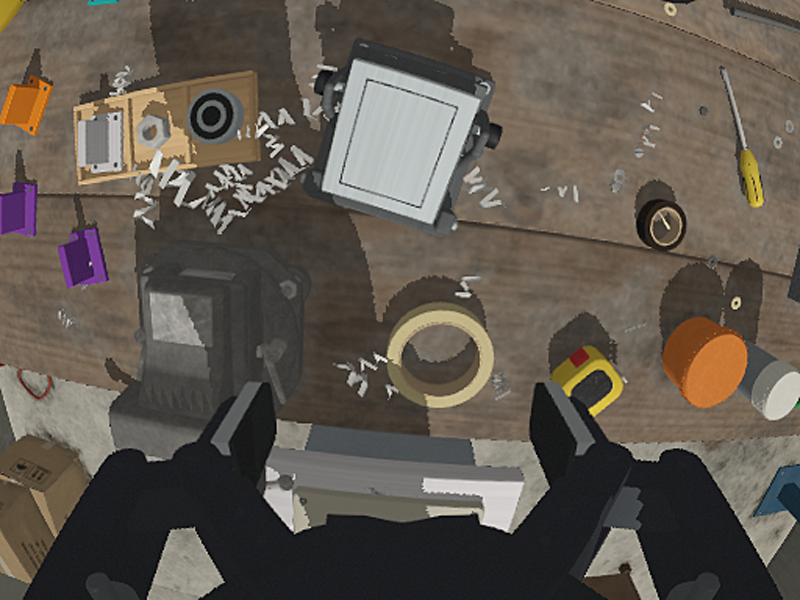

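The wrist view shows the white face with corners near (362,58), (481,92), (435,224) and (322,192). Inside it is the scribed rectangle. The pad is in the left pocket around (100,140).

```bash
cat > face.py <<'E'
from h import *
import pickle,sys
from scipy.optimize import least_squares
def quad(im,guess,th=None):
    """refine quad corners: white region around guess, edge lines by fitLine"""
    g=cv2.GaussianBlur(cv2.cvtColor(im,cv2.COLOR_RGB2GRAY),(0,0),.6)
    m=np.zeros(g.shape,np.uint8);c=np.mean(guess,0);cv2.fillPoly(m,[np.int32((np.array(guess)-c)*1.0+c)],255)
    lines=[]
    gg=np.array(guess,float)
    for k in range(4):
        a,b=gg[k],gg[(k+1)%4];t=(b-a)/np.linalg.norm(b-a);n=np.array([t[1],-t[0]]);n*=np.sign(n@((a+b)/2-c))
        pts=[]
        s=np.arange(-4,4.01,.1)
        for f in np.linspace(.12,.88,40):
            p=a+(b-a)*f;q=(p+s[:,None]*n).astype(np.float32)
            v=cv2.remap(g,q[:,0].copy(),q[:,1].copy(),cv2.INTER_LINEAR).ravel().astype(float)
            d=np.convolve(v,np.r_[np.ones(8),-np.ones(8)],'same')[10:-10]
            j=np.argmin(d)+10; pts.append(q[j])
        pts=np.float32(pts)
        vx,vy,x0,y0=cv2.fitLine(pts,cv2.DIST_HUBER,0,.01,.01).ravel();lines.append((np.array([x0,y0]),np.array([vx,vy])))
    out=[]
    for k in range(4):
        (p,u),(q,w)=lines[k-1],lines[k];ab=np.linalg.solve(np.c_[u,-w],q-p);out.append(p+ab[0]*u)
    return np.array(out)
def frame(x):  # x: pos3, yaw, tilt -> R with x up slope, z outward normal
    return R.from_euler('ZY',[x[3],-x[4]])
def corners(x,L,W):
    h=np.array([[L,W,0],[L,-W,0],[-L,-W,0],[-L,W,0]])/2   # TL,TR,BR,BL seen from above
    return frame(x).apply(h)+x[:3]
def fit(views,x0=(.51,.03,.08,-.2,.45)):
    f=lambda x:np.concatenate([(proj("wrist",corners(x,L,W),i)-c).ravel() for i,c,L,W in views])
    r=least_squares(f,x0);return r
if __name__=="__main__":
    i,im=pickle.load(open("w1.pkl","rb"))
    q=quad(im,np.array([(362,58),(481,92),(435,224),(322,192)])*.64)
    r=fit([(i,q,.108,.092)]);print(q.round(1).tolist(),r.x.round(4),r.fun.round(2))
    k=np.array([(370,79),(452,98),(421,209),(337,187)])*.64
    r2=fit([(i,k,.085,.065)]);print(r2.x.round(4),r2.fun.round(2))
    v=im.copy();
    for c in(q,proj("wrist",corners(r.x,.084,.064),i)):cv2.polylines(v,[np.int32(c*16)],True,(255,0,0),1,cv2.LINE_AA,4)
    cv2.imwrite("pics/f1.png",cv2.resize(v[20:170,180:330,::-1],(600,600),interpolation=cv2.INTER_NEAREST))
    # tray/pad rough
    for n,p,z in(("padfoot c",(100,141),.011),):print(n,onz("wrist",np.array(p)*.64,z,i).round(4))
    for p in((74,107),(257,71),(260,160),(79,184)):print(onz("wrist",np.array(p)*.64,.014,i).round(4))
E
python3 face.py
```

```text
[[228.39999389648438, 37.20000076293945], [307.79998779296875, 62.5], [276.3999938964844, 143.0], [203.8000030517578, 120.5999984741211]] [ 0.5018  0.031   0.0736 -0.2156  0.318 ] [-0.35 -0.75 -0.15  0.06 -0.71  0.5   1.26  0.19]
[ 0.503   0.0318  0.0747 -0.1627 -0.0762] [-1.41 -0.78  0.36  1.64  0.69 -0.28  0.29 -0.56]
padfoot c [0.497  0.3318 0.011 ]
[0.5341 0.3685 0.014 ]
[0.5612 0.1619 0.014 ]
[0.48   0.1515 0.014 ]
[0.4529 0.3576 0.014 ]
```

View pics/f1.png

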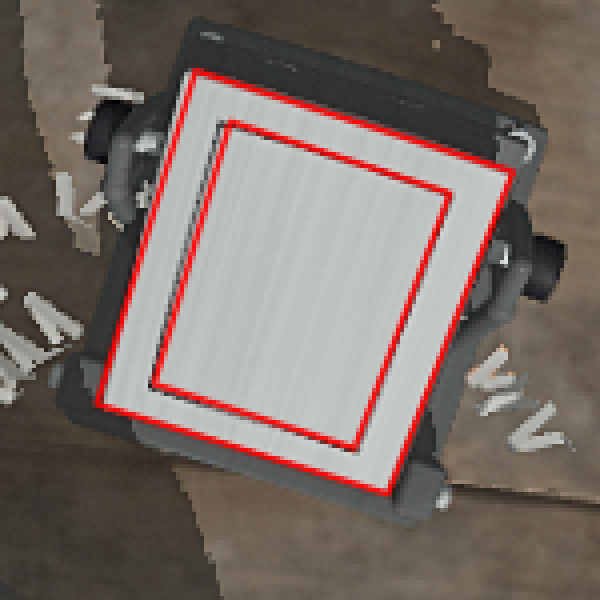

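```bash
python3 -m jog '[{"offset":[0.123,-0.34,0.145],"rotation":[0,0,0],"fingers":1},{"offset":[0.123,-0.34,0.145],"rotation":[0,0,0],"fingers":1},{"offset":[0.123,-0.34,0.145],"rotation":[0,0,0],"fingers":1},{"offset":[0.123,-0.34,0.145],"rotation":[0,0,0],"fingers":1},{"offset":[0.123,-0.34,0.145],"rotation":[0,0,0],"fingers":1},{"offset":[0.123,-0.34,0.145],"rotation":[0,0,-0.013],"fingers":1},{"offset":[0,0,0],"rotation":[0,0,0],"fingers":1},{"offset":[0,0,0],"rotation":[0,0,0],"fingers":1}]'
python3 - <<'E'
from h import *
import pickle
i=manip.camera_info("wrist");im=manip.camera("wrist");pickle.dump((i,im),open("w2.pkl","wb"))
v=im[100:280,160:400,::-1]
cv2.imwrite("pics/w2.png",cv2.resize(v,(800,600),interpolation=cv2.INTER_CUBIC))
print(i["xyz"],manip.get_obs()["position"])
for q in("pad_mid",): print(q,[(np.round(d["bbox"]).astype(int).tolist(),round(d["conf"],2)) for d in manip.recognise("wrist",q)][:3])
E
```

```text
clock: 3.38
position: [0.4963, 0.3275, 0.1674]
ee_rot: [0.998, 0.062, -0.0, 0.0]
ft_force: [-0.7, -0.6, -0.1]
grip_width: 0.999
[0.57413278 0.33726213 0.29066334] [0.49672139 0.32696777 0.16798183]
pad_mid [([199, 252, 238, 318], 0.95), ([240, 146, 279, 217], 0.9), ([227, 0, 272, 25], 0.81)]
```

View pics/w2.png

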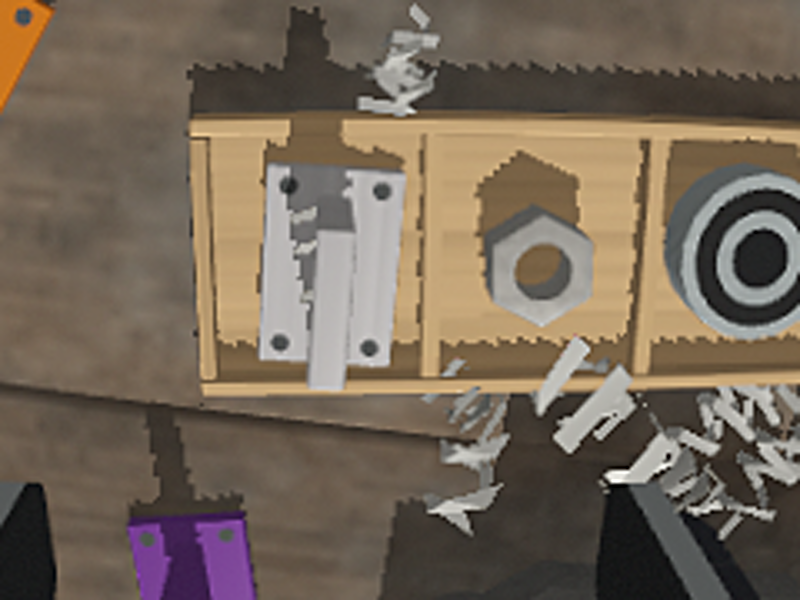

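The crop shows the pad's foot with corners near (268,164), (404,172), (388,368) and (260,360). The web top runs from about (318–356,230) down to (307–345,388).

Run:
```python
from h import *
import pickle
i,_=pickle.load(open("w2.pkl","rb"))
U=lambda p:(p[0]*.3+160,p[1]*.3+100)
for n,P,z in(("foot",[(268,164),(404,172),(388,368),(260,360)],.011),("web",[(318,229),(356,231),(345,388),(307,388)],.052)):
    q=np.array([onz("wrist",U(p),z,i) for p in P])
    d=(q[0]+q[1]-q[2]-q[3])/2
    print(n,q.mean(0).round(4),"len",np.linalg.norm(d).round(4),"wid",np.linalg.norm((q[0]+q[3]-q[1]-q[2])/2).round(4),"yaw",np.arctan2(d[1],d[0]).round(3))
o=manip.get_obs();print(R.from_quat(o["ee_rot"]).as_matrix().round(3).tolist())
```

```text
foot [0.4957 0.3256 0.011 ] len 0.0601 wid 0.0389 yaw 0.067
web [0.4961 0.3256 0.052 ] len 0.0424 wid 0.0097 yaw 0.06
[[0.992, 0.123, 0.001], [0.123, -0.992, -0.001], [0.001, 0.001, -1.0]]
```

```bash
python3 -m jog '[{"offset":[-0.006,0.009,0.217],"rotation":[0,0,0.03],"fingers":0},{"offset":[0,0,0.217],"rotation":[0,0,0],"fingers":0},{"offset":[0,0,0.217],"rotation":[0,0,0],"fingers":0},{"offset":[0,0,0.216],"rotation":[0,0,0],"fingers":0},{"offset":[0,0,0],"rotation":[0,0,0],"fingers":0},{"offset":[0,0,0],"rotation":[0,0,0],"fingers":-1},{"offset":[0,0,0],"rotation":[0,0,0],"fingers":-1},{"offset":[0,0,0],"rotation":[0,0,0],"fingers":-1}]' 60; python3 -m jog '[{"offset":[0,0,0],"rotation":[0,0,0],"fingers":-1},{"offset":[0,0,0],"rotation":[0,0,0],"fingers":-1}]'
```

```text
clock: 4.47
position: [0.4963, 0.3276, 0.0398]
ee_rot: [0.999, 0.033, 0.001, -0.0]
ft_force: [-0.6, -1.7, 8.0]
grip_width: 0.112
clock: 4.72
position: [0.4963, 0.3276, 0.0398]
ee_rot: [0.999, 0.033, 0.001, -0.0]
ft_force: [-0.0, -3.0, 8.4]
grip_width: 0.111
```

```bash
python3 -m jog '[{"offset":[0,0,-0.2],"rotation":[0,0,0],"fingers":-1},{"offset":[0,0,-0.35],"rotation":[0,0,0],"fingers":-1},{"offset":[-0.05,0.15,-0.35],"rotation":[0,0,0],"fingers":-1},{"offset":[-0.1,0.3,-0.1],"rotation":[0,0,0],"fingers":-1},{"offset":[-0.1,0.3,0],"rotation":[0,0,0],"fingers":-1},{"offset":[0,0,0],"rotation":[0,0,0],"fingers":-1},{"offset":[0,0,0],"rotation":[0,0,0],"fingers":-1}]'
python3 - <<'E'
from h import *
import pickle
i=manip.camera_info("wrist");im=manip.camera("wrist");pickle.dump((i,im,manip.get_obs()),open("w3.pkl","wb"))
cv2.imwrite("pics/w3.png",cv2.resize(im[:,:,::-1],(800,600),interpolation=cv2.INTER_CUBIC))
print(i["xyz"],manip.get_obs()["position"])
E
```

```text
clock: 5.6
position: [0.4652, 0.2129, 0.1884]
ee_rot: [0.999, 0.033, 0.001, -0.0]
ft_force: [0.2, 0.1, -0.4]
grip_width: 0.108
[0.54319441 0.21793325 0.3119303 ] [0.46507531 0.21350315 0.18827987]
```

View pics/w3.png

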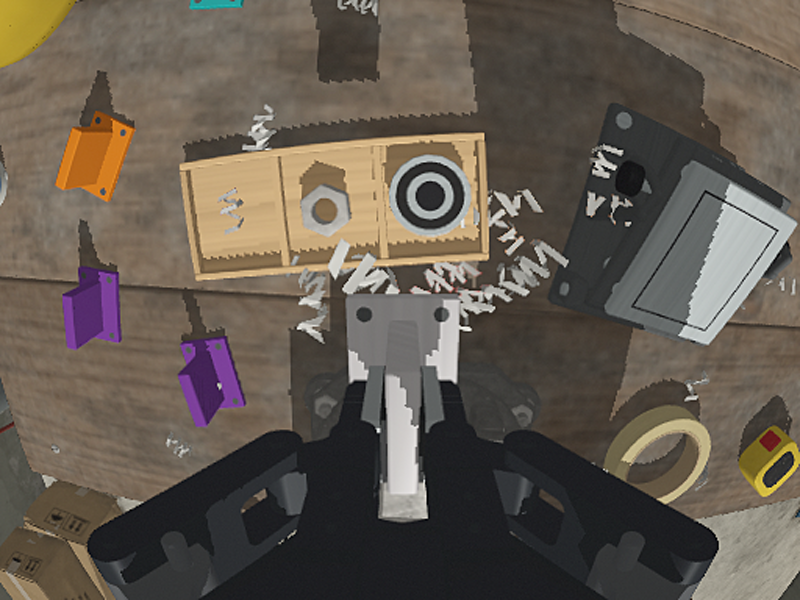

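The pad is held between the fingers and the pocket is empty. The face is at right, with its scribed corners near (705,191), (779,231), (703,330) and (632,302). I'll zoom in there for exact corners, and on w1 as well.

Run:
```python
from h import *
import pickle
a=pickle.load(open("w3.pkl","rb"))[1];b=pickle.load(open("w1.pkl","rb"))[1]
A=cv2.resize(a[95:230,382:512,::-1],None,fx=4,fy=4,interpolation=cv2.INTER_CUBIC)
B=cv2.resize(b[30:150,200:312,::-1],None,fx=2.3,fy=4,interpolation=cv2.INTER_CUBIC)
cv2.imwrite("pics/z3.png",A)
C=cv2.resize(b[30:150,195:315,::-1],None,fx=5,fy=5,interpolation=cv2.INTER_CUBIC)
cv2.imwrite("pics/z1.png",C);print(A.shape,C.shape)
```

```text
(540, 520, 3) (600, 600, 3)
```

View pics/z3.png

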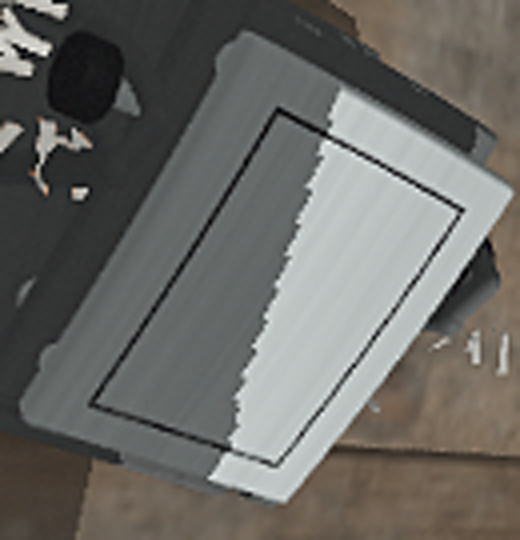

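View pics/z1.png

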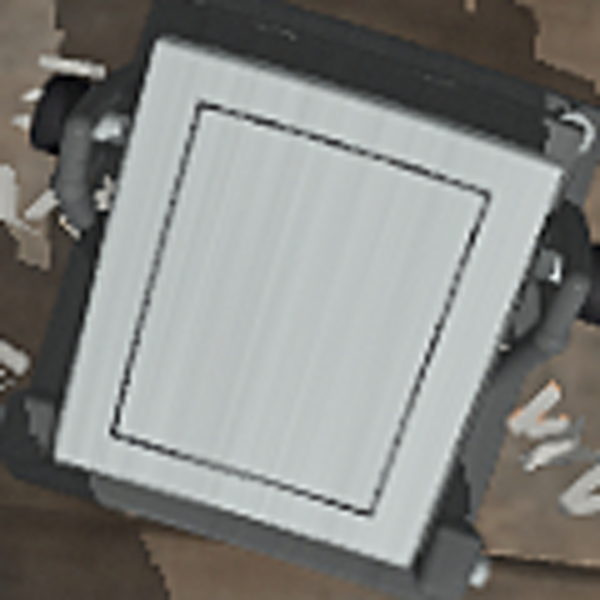

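The z3 scribed corners are (278,108), (464,210), (278,466) and (92,405). The z1 scribed corners are (200,104), (490,193), (371,516) and (113,435), and its outer corners are (158,40), (562,170), (408,567) and (58,460). I'll fit both views jointly.

```bash
cat > fit2.py <<'E'
from face import *
i1=pickle.load(open("w1.pkl","rb"))[0];i3,im3,o3=pickle.load(open("w3.pkl","rb"))
N=lambda P,s,o:(np.array(P)+.5)/s-.5+np.array(o)
s3=N([(278,108),(464,210),(278,466),(92,405)],4,(382,95))
s1=N([(200,104),(490,193),(371,516),(113,435)],5,(195,30))
o1=N([(158,40),(562,170),(408,567),(58,460)],5,(195,30))
S=(.0848,.0648)
if __name__=="__main__":
    for n,v in(("s3",[(i3,s3,*S)]),("s1+o1",[(i1,s1,*S),(i1,o1,.108,.092)]),("all",[(i3,s3,*S),(i1,s1,*S),(i1,o1,.108,.092)])):
        r=fit(v);c=np.linalg.inv(r.jac.T@r.jac)*max(2*r.cost/(len(r.fun)-5),.05);print(n,r.x.round(4),"sd",np.sqrt(np.diag(c)).round(4),"rms",np.sqrt(np.mean(r.fun**2)).round(2))
E
python3 fit2.py
```

```text
s3 [ 0.5009  0.0326  0.0815 -0.2052  0.3883] sd [0.0001 0.0005 0.0006 0.0033 0.0051] rms 0.12
s1+o1 [ 0.5005  0.0313  0.0771 -0.2024  0.3824] sd [0.0002 0.0002 0.0016 0.0035 0.0155] rms 0.43
all [ 0.5005  0.0313  0.0797 -0.2034  0.3902] sd [0.0002 0.0002 0.0004 0.0029 0.0067] rms 0.44
```

```bash
cat > plan.py <<'E'
from h import *
from scipy.spatial.transform import Slerp
Pf=np.array([.5007,.0318,.0803]);Rf=R.from_euler('ZY',[-.204,-.389]);Rt=Rf*R.from_euler('x',np.pi)
n=Rf.apply([0,0,1])
def plan(pos,N,Rg=Rt):
    o=manip.get_obs();A=R.from_quat(o["ee_rot"]);p=o["position"];d=(A.inv()*Rg).as_rotvec()/N
    for k in range(N):
        B=A*R.from_rotvec(d*k);print((B.inv().apply((pos-p)/N)/.15).round(3),(d/2).round(4))
if __name__=="__main__":
    print(n.round(3),manip.get_obs()["position"].round(4))
    g=Pf+n*(.0348+.04);print("goal",g.round(4));plan(g,4)
E
python3 plan.py
```

```text
[-0.371  0.077  0.925] [0.4651 0.2135 0.1883]
goal [0.4729 0.0375 0.1495]
[-0.007  0.294  0.064] [-0.0067  0.0482  0.0334]
[0.007 0.293 0.068] [-0.0067  0.0482  0.0334]
[0.019 0.291 0.074] [-0.0067  0.0482  0.0334]
[0.031 0.288 0.08 ] [-0.0067  0.0482  0.0334]
```

```bash
python3 -m jog '[{"offset":[-0.007,0.294,0.05],"rotation":[-0.0067,0.048,0.033],"fingers":-1},{"offset":[0.007,0.293,0.06],"rotation":[-0.0067,0.048,0.033],"fingers":-1},{"offset":[0.019,0.291,0.074],"rotation":[-0.0067,0.048,0.033],"fingers":-1},{"offset":[0.031,0.288,0.08],"rotation":[-0.0067,0.048,0.033],"fingers":-1},{"offset":[0,0,0],"rotation":[0,0,0],"fingers":-1},{"offset":[0,0,0],"rotation":[0,0,0],"fingers":-1}]'
python3 - <<'E'
from h import *
import pickle
import plan
print(delta(plan.Pf+plan.n*(.0348+.03),plan.Rt.as_quat()))
i=manip.camera_info("wrist");o=manip.get_obs();im=manip.camera("wrist");pickle.dump((i,im,o),open("w4.pkl","wb"))
cv2.imwrite("pics/w4.png",cv2.resize(im[100:350,120:400,::-1],(672,600),interpolation=cv2.INTER_CUBIC))
print(o["position"],o["ft_force"].round(2),o["torque"].round(3))
E
```

```text
clock: 6.4
position: [0.4731, 0.038, 0.1529]
ee_rot: [0.977, -0.098, 0.191, 0.02]
ft_force: [0.6, 0.1, -1.3]
grip_width: 0.107
(array([-0.009 ,  0.0034,  0.087 ]), array([-0.0003,  0.0012,  0.0024]))
[0.47314085 0.03802496 0.15286116] [ 0.59  0.07 -1.31] [ 0.156  0.485 -0.008]
```

View pics/w4.png

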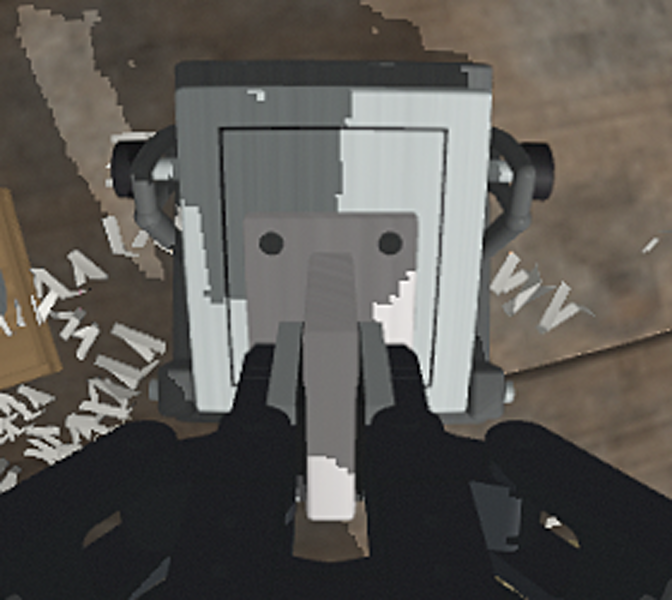

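The web and foot edges are parallel to the scribed lines, with the pad centred side to side: foot top edge (245–416,213), scribed top edge (219–447,128). I'll descend next.

```bash
python3 -m jog '[{"offset":[-0.009,0.003,0.12],"rotation":[0,0.001,0.002],"fingers":-1},{"offset":[0,0,0.12],"rotation":[0,0,0],"fingers":-1},{"offset":[0,0,0],"rotation":[0,0,0],"fingers":-1},{"offset":[0,0,0],"rotation":[0,0,0],"fingers":-1}]'
cat > st.py <<'E'
from h import *
import plan
o=manip.get_obs();A=R.from_quat(o["ee_rot"]);q=plan.Rf.inv().apply(o["position"]-plan.Pf)
print("face frame",q.round(4),"clear",(q[2]-.0348).round(4),"rotrem",delta(plan.Pf,plan.Rt.as_quat())[1],"F tool",A.inv().apply(o["ft_force"]).round(2),"M tool",A.inv().apply(o["torque"]).round(3),o["grip_width"].round(3),o["clock"])
E
python3 st.py
```

```text
clock: 6.95
position: [0.4851, 0.0345, 0.1192]
ee_rot: [0.976, -0.1, 0.192, 0.019]
ft_force: [-0.7, -1.0, -0.9]
grip_width: 0.105Traceback (most recent call last):
  File "st.py", line 4, in <module>
    print("face frame",q.round(4),"clear",(q[2]-.0348).round(4),"rotrem",delta(plan.Pf,plan.Rt.as_quat())[1],"F tool",A.inv().apply(o["ft_force"]).round(2),"M tool",A.inv().apply(o["torque"]).round(3),o["grip_width"].round(3),o["clock"])
                                                                                                                                                                                                         ^^^^^^^^^^^^^^^^^^^^^
AttributeError: 'float' object has no attribute 'round'
```

```bash
sed -i 's/o\["grip_width"\].round(3)/round(o["grip_width"],3)/' st.py; python3 st.py; python3 -m jog '[{"offset":[0,0,0.02],"rotation":[0,0,0],"fingers":-1},{"offset":[0,0,0.013],"rotation":[0,0,0],"fingers":-1},{"offset":[0,0,0],"rotation":[0,0,0],"fingers":-1},{"offset":[0,0,0],"rotation":[0,0,0],"fingers":-1}]';python3 st.py
```

```text
face frame [ 0.0001 -0.0006  0.042 ] clear 0.0072 rotrem [-0.0002  0.0002 -0.0002] F tool [-0.77  1.08  0.63] M tool [ 0.004 -0.538  0.012] 0.105 6.95
clock: 7.45
position: [0.4866, 0.033, 0.1141]
ee_rot: [0.976, -0.101, 0.192, 0.02]
ft_force: [0.1, 0.4, -1.3]
grip_width: 0.107
face frame [-0.0002 -0.0016  0.0366] clear 0.0018 rotrem [ 0.0005  0.0001 -0.0007] F tool [-0.47 -0.37  1.18] M tool [-0.003 -0.497  0.018] 0.107 7.45
```

```bash
python3 -m jog '[{"offset":[0,0,0.014],"rotation":[0,0,0],"fingers":-1},{"offset":[0,0,0],"rotation":[0,0,0],"fingers":-1},{"offset":[0,0,0],"rotation":[0,0,0],"fingers":-1}]';python3 st.py; python3 -m jog '[{"offset":[0,0,0.01],"rotation":[0,0,0],"fingers":-1},{"offset":[0,0,0],"rotation":[0,0,0],"fingers":-1},{"offset":[0,0,0],"rotation":[0,0,0],"fingers":-1}]' >/dev/null;python3 st.py
```

```text
clock: 7.82
position: [0.4873, 0.0329, 0.112]
ee_rot: [0.976, -0.101, 0.192, 0.02]
ft_force: [-0.3, -1.2, -1.7]
grip_width: 0.109
face frame [-0.0003 -0.0017  0.0344] clear -0.0004 rotrem [ 0.0005  0.0002 -0.0007] F tool [-0.71  1.25  1.52] M tool [ 0.035 -0.567 -0.008] 0.109 7.825
face frame [-0.0002 -0.0016  0.033 ] clear -0.0018 rotrem [ 0.0005  0.0002 -0.0006] F tool [-1.86  0.75 -3.57] M tool [-0.038 -0.719 -0.021] 0.106 8.2
```

```bash
python3 -m jog '[{"offset":[0,0,0.008],"rotation":[0,0,0],"fingers":-1},{"offset":[0,0,0],"rotation":[0,0,0],"fingers":-1},{"offset":[0,0,0],"rotation":[0,0,0],"fingers":-1}]' >/dev/null;python3 st.py; python3 -m jog '[{"offset":[0,0,0.008],"rotation":[0,0,0],"fingers":-1},{"offset":[0,0,0],"rotation":[0,0,0],"fingers":-1},{"offset":[0,0,0],"rotation":[0,0,0],"fingers":-1}]' >/dev/null;python3 st.py;python3 st.py
```

```text
face frame [-0.0003 -0.0016  0.0318] clear -0.003 rotrem [ 0.0006  0.0002 -0.0006] F tool [-4.22  1.41 -7.77] M tool [-0.103 -0.905  0.003] 0.104 8.575
face frame [-0.0003 -0.0016  0.0307] clear -0.0041 rotrem [ 0.0007  0.0002 -0.0006] F tool [ -3.9    1.21 -11.68] M tool [-0.245 -1.1    0.017] 0.106 8.95
face frame [-0.0003 -0.0016  0.0307] clear -0.0041 rotrem [ 0.0007  0.0002 -0.0006] F tool [ -3.9    1.21 -11.68] M tool [-0.245 -1.1    0.017] 0.106 8.95
```

```bash
python3 -m jog '[{"offset":[0,0,0],"rotation":[0,-0.008,0],"fingers":-1},{"offset":[0,0,0],"rotation":[0,0,0],"fingers":-1},{"offset":[0,0,0],"rotation":[0,0,0],"fingers":-1}]' >/dev/null;python3 st.py; python3 -m jog '[{"offset":[0,0,0],"rotation":[0,-0.008,0],"fingers":-1},{"offset":[0,0,0],"rotation":[0,0,0],"fingers":-1},{"offset":[0,0,0],"rotation":[0,0,0],"fingers":-1}]' >/dev/null;python3 st.py
```

```text
face frame [ 0.0002 -0.0016  0.0309] clear -0.0039 rotrem [ 0.0006  0.0078 -0.0006] F tool [ -3.59   1.65 -11.87] M tool [-0.324 -0.824 -0.037] 0.105 9.325
face frame [ 0.0007 -0.0016  0.031 ] clear -0.0038 rotrem [ 0.0006  0.0154 -0.0007] F tool [ -3.31   1.46 -12.65] M tool [-0.35  -0.47  -0.013] 0.109 9.7
```

```bash
python3 -m jog '[{"offset":[0,0,0],"rotation":[-0.005,0.002,0],"fingers":-1},{"offset":[0,0,0],"rotation":[0,0,0],"fingers":-1},{"offset":[0,0,0],"rotation":[0,0,0],"fingers":-1}]' >/dev/null;python3 st.py; python3 -m jog '[{"offset":[0,0,0],"rotation":[-0.005,0,0],"fingers":-1},{"offset":[0,0,0],"rotation":[0,0,0],"fingers":-1},{"offset":[0,0,0],"rotation":[0,0,0],"fingers":-1}]' >/dev/null;python3 st.py
```

```text
face frame [ 0.0006 -0.0013  0.031 ] clear -0.0038 rotrem [ 0.0054  0.0134 -0.0005] F tool [ -2.62   2.18 -13.33] M tool [-0.074 -0.653 -0.004] 0.105 10.075
face frame [ 0.0006 -0.0011  0.031 ] clear -0.0038 rotrem [ 0.0102  0.0134 -0.0003] F tool [ -2.61   0.33 -12.36] M tool [ 0.094 -0.681  0.01 ] 0.108 10.45
```

```bash
python3 -m jog '[{"offset":[0,0,0],"rotation":[0.002,-0.002,0],"fingers":-1},{"offset":[0,0,0],"rotation":[0,0,0],"fingers":-1},{"offset":[0,0,0],"rotation":[0,0,0],"fingers":-1},{"offset":[0,0,0],"rotation":[0,0,0],"fingers":-1}]' >/dev/null;python3 st.py
python3 - <<'E'
from h import *
im=manip.camera("wrist");cv2.imwrite("pics/w5.png",cv2.resize(im[100:350,120:400,::-1],(672,600),interpolation=cv2.INTER_CUBIC))
E
```

```text
face frame [ 0.0007 -0.0012  0.0311] clear -0.0037 rotrem [ 0.0083  0.0153 -0.0004] F tool [ -2.48   1.35 -12.71] M tool [ 0.005 -0.651  0.04 ] 0.106 10.95
```

View pics/w5.png

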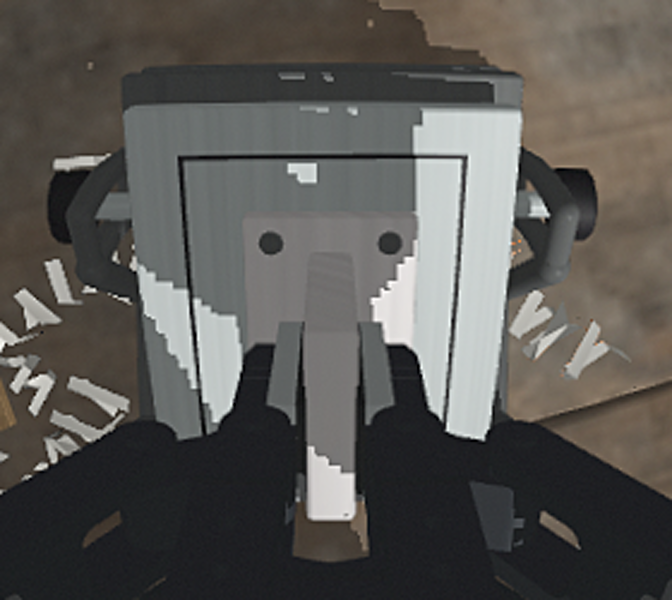

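The picture shows the foot inside the scribed rectangle, with side gaps of about 60 px (14 mm) on the left and 45 px (10 mm) on the right. The gap at the top is about 57 px, and the edges are parallel. Forces are steady at about 13 N, so I'm handing in.

```bash
python3 -c "
from workcell import manip
print(manip.hand_in())"; python3 st.py
```

```text
the job is handed in; nothing more can be done
None
the job is handed in; nothing more can be done
```

I took the aluminium pad out of its pocket by the web, tilted it to the face and pressed it on inside the scribed rectangle. I handed in at 11 s with the pad still gripped at 60 N. The hand-in gives no verdict.

**Face measurement:** two wrist views put the slope at 0.389 rad with a yaw of −0.204 rad, and they agreed to about 0.01 rad in tilt.

**Last checks:**
- **Position:** the grasp point was within about 1.2 mm of the face centre. In the last picture the pad's edges run parallel to the scribed lines. The side gaps look like about 14 mm and 10 mm, against 12 mm each if it were perfectly centred. I could not see the lower edge, because the fingers hide it.
- **Pressing:** the force along the face normal was steady at about 13 N, well below the 25 N at which the leaf could start to slip. The plate was pushed in about 3–4 mm, and the force rose by about 3.5 N per mm, as the plate's spring should.
- **Flushness:** the first contact was on one corner of the foot, judging by the moments, so I turned the tool about 0.03 rad down in tilt and 0.017 rad sideways. The sideways moment is now near zero. A small one of about 0.1 N m along the slope remains, which puts the pressure about 5 mm off centre, well inside the foot.

**Disagreement:** the final tool tilt is about 0.03 rad less than the cameras' slope estimate. I trusted the contact moments over the cameras. The moment readings had an unexplained offset of about −0.5 N m before contact, which I subtracted.

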